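# Seat and hold the grinding cup on the herb mill

### The arm

A 6-joint arm with a two-finger parallel gripper is mounted at the origin on the work surface. World frame = base frame: x ahead of the robot, y to its left, z up, the work surface at z = 0. Lengths are in m, angles in degrees, forces in N, time in s.
With the tool pointing down it reaches from about 0.375 to 0.975 m from the base axis. Payload 3.8 kg.
Tool frame: the origin (TCP) lies on the mounting face of the last link; the fingertips stand 166 mm ahead of it and the grasp point (between the pads) lies 147 mm ahead of it; x points along the fingers, y is the direction in which the jaws open and shut, and the axes are right-handed (so a half turn about x gives the same grasp; the last joint's range is limited). The gripper opens to 88 mm and grips with 3 to 60 N. Pads are 18 mm wide; open, the fingers measure 123 mm over their backs; the gripper's body (75 mm by 187 mm) begins 45 mm behind the grasp point.
Start: joints at [62.344, 15.12, 91.902, -0, 72.978, -2.114], TCP at [0.291, 0.609, 0.405] pointing down, gripper open.
Joint ranges: [-150.88, 150.88], [-54.13, 125.18], [17.81, 147.31], [-75.09, 255.09], [0, 152.58], [-146.25, 146.25]. Speed limits (degrees/s): [147.25, 147.25, 180, 180, 180, 180].

### API

Orientations are given as a 3x3 rotation matrix whose columns are the frame's x, y, z axes.
In Python, from station import sense, grab_frame, hand_in, trace gives the robot as it stands.
- The arm moves only by the shell command python3 -m jog 'ROWS' [OPENING] [FORCE]. ROWS is JSON, a list of rows, each an object of numbers: "x", "y", "z": the shift along the tool's x, y, z in cm; "twist": the turn about the tool's x in rad. A call has 1 to 8 rows; each row shifts and turns the commanded pose from where the row before left it, along the tool's axes as they then stand; what a row does not reach is not made up. A row lasts 1/12 s, in which the tool goes at most 41.7 mm and 7.16 degrees, less where a joint would pass 70% of its speed; a pose out of reach is approached as far as the arm can. A call is refused whole if a number of a shift passes 4.17 or a number of a turn 0.125, either way. A call with a gripper value outside its range is refused whole. OPENING is the opening, from -1 (shut) to 1 (fully open), set as the call begins (- or left out, the last holds). The fingers move at their own pace and stop on an object; FORCE is the grip in N (left out, the last holds). Time passes only in rows, so rows that do not move let the fingers close. It gives the time, the measured TCP pose, the force and the opening at its end, in the units of the state.
- sense(): the state, without advancing time (a new reading comes with each control period).
- grab_frame(name): name is "scene" or "top" or "wrist"; returns a dict with "image" (384x512x3 uint8, blue, green, red), "fx", "fy", "cx", "cy" (pixels), "R" (3x3) and "t" (3): a world point X has camera coordinates R X + t; the wrist camera has in their place "T_tool_cam" (4x4, takes a point from camera to tool coordinates, whose origin is the TCP and whose axes are the tool frame's). Camera axes: x right, y down, z forward; pixel columns grow to the right and rows downward; lengths in m; the calibration is good to about 2 mm. A picture is of the moment at which its call begins: read the wrist's pose just before it. There is no depth.
- hand_in(): hands the job in, once; it reports no verdict.
Trained networks look in a picture, given as the dict that the camera call returned (one of the last four; its "shot" number tells which), for a name from the list of things; names that differ only in an ending like _2 or _b are one class to them, and where a whole thing is asked for, a point or a joint stands for the part that bears it (a point fixed in the world has none). Each returns a list of dicts, best first, with "score" (0 to 1); they miss things now and then, are a little off and sometimes report something else, mostly with a low value. They report only what shows in the picture. A call takes as long as a camera call. They do not tell look-alikes from the thing itself.
- trace(picture, query): "mask" (384x512 bool, what is visible of it) and "bbox" ([centre column, centre row, width, height] in pixels, round what is visible of it).
The state is a dict: "time_s": time; "q": joint angles; "joint_vel": joint speeds; "joint_torque": joint torques, N m; "tcp_pos": TCP position; "tool_rot": TCP orientation; "contact_force": force on the tool from outside, world axes, zero at the start; "moment": the same for the moment, N m; "width": opening from 0.0 (shut) to 1.0 (fully open).
Only numpy, scipy, OpenCV 4.12 (cv2) and the standard library are available. Lean on these libraries where they do the work, as an engineer would, in place of code of your own. Each camera call takes 0.05 s, during which the arm holds its last target.

### The job

Open the herb mill by sliding the knob of its steel shutter all the way to its end stop. Then lift the grinding cup out of the wooden ring by the bar on its top, turn it until the four fins under it mesh with the cross-shaped drive socket of the mill, slide it upright into the socket and press it fully home against the spring. Finish while still gripping the bar and pressing the cup fully down (if you let go the spring lifts it), and leave the dish, tongs, bottle and salt shaker where they are.

Things in the scene. Friction and masses are not known exactly. Their poses are not given: they have to be found in the camera images.
- mill: Herb mill, a fixed grey box 116 mm (x) by 180 mm (y), flat deck 60 mm above the table. Origin: on the table under the axis of the drive socket, which is central in x, 52 mm from the box's -y end and 128 mm from its +y end. Its y axis is the direction in which the shutter opens; z up. Steel guide rails, 4 mm high, lie on the deck beside the shutter.
- socket_mouth (a point): Centre of the socket's mouth, level with the deck, in a steel hub disc of 45 mm diameter: two slots 12 mm wide and 18 mm deep cross at right angles along the point's x and y, right across the disc. The point turns with the hub, which is stiff (0.25 N m) and starts up to 45 degrees either way of the mill's axes. Covered by the shutter until that is opened.
- spring_pin (a joint): Spring pin in the middle of the socket, brass, 10 mm diameter, its top 10 mm below the mouth at rest. Value: m pressed down, 0 at rest, 0.008 fully down (flush with the socket floor). About 4.5 N starts it and 9.5 N holds it fully down; the cup's own weight does not move it.
- shutter (a joint): Steel shutter plate, 46 mm wide (mill x), 88 mm long (mill y) and 4 mm thick, lying 1 mm above the deck. Value in m: 0 shut over the socket, 0.046 at its end stop, fully open (moves along the mill's +y). Starts shut or up to 10 mm open. Friction about 2 N; stays where it is left.
- shutter_knob (a point): Top centre of the shutter's black knob, 91 mm above the table. The knob is a block 16 mm (mill x) by 26 mm (mill y), 26 mm high on the plate (plate top 65 mm above the table), 50 mm from the socket axis along the mill's +y when shut. Moves with the shutter; its axes are the mill's.
- cup: Grinding cup, closed steel cup, about 0.26 kg. Origin: centre of the lower end of its fins, z up. Upward: four fins (a cross of plates 8 mm thick, 30 mm across, along cup x and y) 0-20 mm; shaft, 22 mm diameter, 20-32 mm; cup, 56 to 63 mm diameter, 32-87 mm; grip bar 87-117 mm. Meshes in any of four turns. Fully home its origin is 18 mm below the socket mouth.
- cup_bar (a point): Top centre of the cup's black grip bar, 117 mm above the cup's origin on its axis. The bar is 52 mm long along the cup's x (in line with one pair of fins), 13 mm thick along the cup's y and 30 mm high.
- stand: Fixed light wood ring, 84 mm outer and 43 mm inner diameter, 38 mm high, origin at its centre on the table. At the start the cup stands upright on it with the fins hanging in the hole (cup origin 6 mm above the table).
- dish: Bystander: cast iron provoleta dish, 156 mm diameter, 32 mm high, with two loop handles; origin centre of its underside.
- tongs: Bystander: stainless tongs lying flat, about 230 mm long along their own y, 45 mm wide, 26 mm high; origin near the middle, on the table.
- bottle: Bystander: empty green glass bottle, 72 mm diameter, 245 mm high; origin centre of its underside.
- shaker: Bystander: round aluminium salt shaker, 46 mm diameter, 82 mm high, with its flip-top lid standing open at the back to 124 mm; origin centre of its underside.
There are look-alikes about, which are no part of the job. Several things have the shape of the mill; the one meant has the colours described above. What is shaped like the cup but yellow is not meant.

How it is judged (in metres and radians):
On the way, in this order (a step that is already met when the one before it is completed fails the run):
1. the shutter has been slid to its end stop (within 4 mm) (value of joint shutter above 0.042 m), for 0.2 s.
2. the cup has been lifted clear of the wooden ring by the gripper (z of cup in the frame of stand above 0.04 m and contact force between the fingers and cup above 1 N), for 0.1 s.
3. the fins have meshed: the cup is upright in the socket at least 6 mm deep (z of cup in the frame of socket_mouth below -0.006 m and horizontal distance between cup and socket_mouth below 0.005 m and angle between cup's own z axis and vertical below 0.15 rad), for 0.1 s.
At the end, for the whole second after the job is handed in: The cup stands upright (within 0.12 rad) and centred (5 mm) in the drive socket, its fins at least 15.5 of 18 mm deep and the spring pin pressed down at least 6 of 8 mm, at rest and held down by the gripper, which still grips it; the shutter is still open (at least 40 of 46 mm) (value of joint spring_pin above 0.006 m and z of cup in the frame of socket_mouth below -0.0155 m and horizontal distance between cup and socket_mouth below 0.005 m and angle between cup's own z axis and vertical below 0.12 rad and value of joint shutter above 0.04 m and contact force between the fingers and cup above 3 N and linear speed of cup below 0.02 m/s and contact force between cup and mill above 3 N); the arm keeps its last pose, push and grip.
It fails at once if the dish, tongs, bottle or shaker was moved by more than 30 mm (distance of any of dish, tongs, bottle, shaker from where it was at the start of the episode above 0.03 m).
It fails at once if the bottle or shaker was tipped over (angle between any of bottle, shaker's own z axis and vertical above 0.5 rad).
It also fails if it takes over 51 s, if anything falls off the work surface, if the arm or the gripper's body presses on something with over 40 N, if the wrist force passes 120 N, or if a joint passes its speed limit or range.

## Working session

There is one attempt and no reset: what is moved stays moved. The work goes in short steps, Python scripts to look and compute and a shell command to move; the robot and the scene stay as the last step left them, time stands still between calls to the robot, and variables do not carry over. Pictures are saved under pics/ and viewed, and the job is handed in when it is done.

```bash
mkdir -p pics; ls
python3 - <<'E'
from station import sense, grab_frame, trace
import cv2,json
print(sense())
for n in ("scene","top"):
    f=grab_frame(n); cv2.imwrite(f"pics/{n}0.png",f["image"])
    print(n,f["fx"],f["fy"],f["cx"],f["cy"],f["R"],f["t"])
    for q in ("mill","shutter","shutter_knob","cup","cup_bar","stand","dish","tongs","bottle","shaker"):
        try: print(q,[(round(d["score"],2),[round(float(v)) for v in d["bbox"]]) for d in trace(f,q)])
        except Exception as e: print(q,e)
E
```

```text
pics
{'time_s': 0.0, 'q': array([ 6.23461968e+01,  1.51677873e+01,  9.19781597e+01, -7.19311614e-04,
        7.29760134e+01, -2.11442283e+00]), 'joint_vel': array([-0.02624158, -0.00837942, -0.11982253, -0.07492458,  0.05296688,
       -0.03845109]), 'joint_torque': array([ 1.86226844e-04, -5.02108133e+01, -3.56874561e+01,  7.26807257e-02,
        2.95130617e-02, -1.90304468e-04]), 'tcp_pos': array([0.29086861, 0.60875458, 0.4034329 ]), 'tool_rot': array([[-9.77313486e-04,  4.31126990e-01,  9.02290731e-01],
       [-1.89102439e-03,  9.02288752e-01, -4.31128093e-01],
       [-9.99997734e-01, -2.12760108e-03, -6.65473123e-05]]), 'contact_force': array([-0.4371434 ,  0.9181089 ,  0.46013615]), 'moment': array([ 0.05084406,  0.02867624, -0.05228815]), 'width': 0.9965262342939174}
scene 378.4562700784821 378.4562700784821 257.7777424549268 195.73163179664857 [[-0.06459124  0.99788959 -0.00665837]
 [ 0.70494799  0.04090515 -0.70807846]
 [-0.70631176 -0.05042947 -0.70610237]] [ 0.06458668 -0.32941088  1.67681644]
mill [(0.82, [319, 162, 60, 36]), (0.75, [327, 211, 66, 43]), (0.64, [404, 214
[... 696 characters left out ...]
]] [-0.01058344  0.5702751   1.30036845]
mill [(0.69, [176, 187, 74, 48]), (0.61, [88, 184, 84, 61]), (0.23, [196, 108, 22, 30])]
shutter [(0.77, [187, 275, 37, 30]), (0.66, [178, 183, 34, 20]), (0.6, [90, 179, 37, 25])]
shutter_knob [(0.78, [186, 275, 34, 26]), (0.69, [178, 185, 38, 23]), (0.65, [90, 180, 34, 22]), (0.62, [283, 99, 69, 51]), (0.57, [311, 177, 27, 28])]
cup [(0.84, [312, 175, 21, 23]), (0.84, [302, 220, 24, 24])]
cup_bar [(0.71, [303, 221, 28, 28]), (0.59, [308, 172, 21, 23])]
stand [(0.66, [310, 176, 27, 35])]
dish [(0.62, [283, 98, 73, 50])]
tongs [(0.85, [375, 153, 18, 78]), (0.7, [194, 107, 27, 32])]
bottle [(0.88, [420, 229, 47, 32])]
shaker [(0.64, [196, 108, 21, 26])]
```

Run:
```python
import cv2
for n in ("scene","top"):
    im=cv2.imread(f"pics/{n}0.png")
    c=im[120:320,110:460] if n=="scene" else im[50:320,30:460]
    s=800/c.shape[1]
    cv2.imwrite(f"pics/{n}0c.png",cv2.resize(c,None,fx=min(s,600/c.shape[0]),fy=min(s,600/c.shape[0]),interpolation=cv2.INTER_CUBIC))
```

```text
(no output)
```

View pics/scene0c.png

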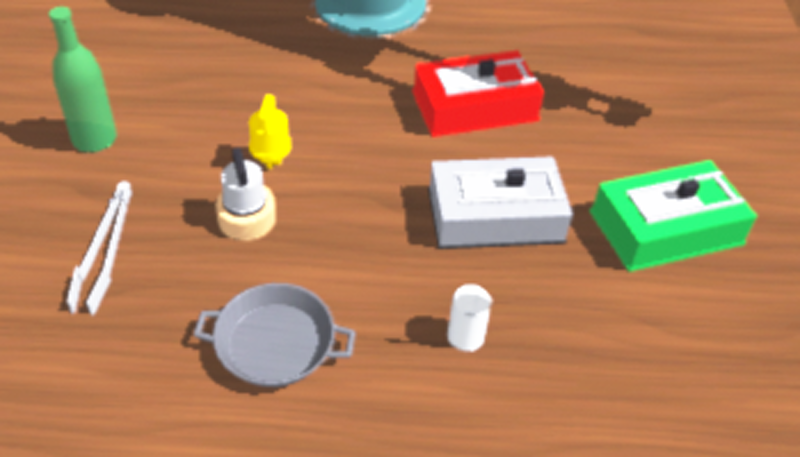

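View pics/top0c.png

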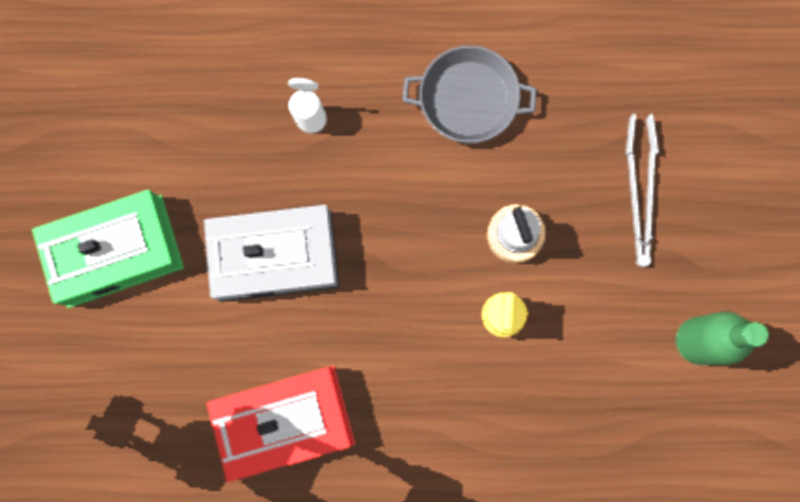

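The top view shows the grey mill at about (176,187), with its knob toward image left (world +y). The cup on its ring is at (310,175). The yellow cup and the red and green mills are decoys. Next I'll measure the poses.

```bash
cat > h.py <<'E'
import numpy as np, cv2
def pix2w(f,u,v,z,R=None,t=None):
    R=f["R"] if R is None else R; t=f["t"] if t is None else t
    R=np.array(R);t=np.array(t)
    d=R.T@np.array([(u-f["cx"])/f["fx"],(v-f["cy"])/f["fy"],1]); o=-R.T@t
    return o+d*(z-o[2])/d[2]
def w2pix(f,X,R=None,t=None):
    R=f["R"] if R is None else R; t=f["t"] if t is None else t
    c=np.array(R)@np.array(X)+np.array(t)
    return np.array([f["fx"]*c[0]/c[2]+f["cx"],f["fy"]*c[1]/c[2]+f["cy"]])
def wristRt(f,s):
    T=np.array(f["T_tool_cam"]); W=np.eye(4);W[:3,:3]=s["tool_rot"];W[:3,3]=s["tcp_pos"]
    M=np.linalg.inv(W@T); return M[:3,:3],M[:3,3]
E
python3 - <<'E'
from station import *
from h import *
f=grab_frame("top"); im=f["image"]
hsv=cv2.cvtColor(im,cv2.COLOR_BGR2HSV)
np.set_printoptions(precision=4,suppress=True)
# grey: low saturation
roi=np.zeros(im.shape[:2],bool); roi[155:215,132:222]=1
m=((hsv[...,1]<60)&roi).astype(np.uint8)
n,l,st,c=cv2.connectedComponentsWithStats(m); k=1+st[1:,4].argmax(); print(st[k])
for d in trace(f,"mill"): print(d["score"],cv2.minAreaRect(np.argwhere(d["mask"])[:,::-1].astype(np.float32)))
r=cv2.minAreaRect(np.argwhere(l==k)[:,::-1].astype(np.float32)); print(r)
for p in cv2.boxPoints(r): print(p,pix2w(f,*p,0.06))
def comp(mask,z):
    p=np.argwhere(mask)[:,::-1].astype(np.float32); r=cv2.minAreaRect(p); c=p.mean(0)
    return c,r,pix2w(f,*c,z)
dark=(hsv[...,2]<70)
roi=np.zeros_like(dark);roi[172:195,150:185]=1
print("knob",comp(dark&roi,0.088))
roi=np.zeros_like(dark);roi[155:190,298:325]=1
print("bar",comp(dark&roi,0.123))
for q,z in (("bottle",.1),("shaker",.05),("dish",.03),("tongs",.02)):
    for d in trace(f,q)[:2]: print(q,d["score"],pix2w(f,*d["bbox"][:2],z))
E
```

```text
[ 139  160   73   52 3117]
0.85 ((180.72128295898438, 277.4344177246094), (44.92147445678711, 72.65559387207031), 73.49563598632812)
0.6 ((175.63180541992188, 185.3966064453125), (46.73253631591797, 69.06897735595703), 83.8844985961914)
0.57 ((87.40000915527344, 183.1999969482422), (46.80170822143555, 73.36483001708984), 71.56504821777344)
((174.99749755859375, 185.67886352539062), (45.22824478149414, 69.72195434570312), 83.21102905273438)
[137.7077 167.3443] [0.5932 0.308  0.06  ]
[206.9408 159.1023] [0.6146 0.1177 0.06  ]
[212.2873 204.0134] [0.4908 0.102  0.06  ]
[143.0542 212.2554] [0.4697 0.2896 0.06  ]
knob (array([167.4737, 185.7368], dtype=float32), ((167.03659057617188, 186.17076110839844), (3.7481703758239746, 7.340167045593262), 51.34019088745117), array([0.5379, 0.2192, 0.088 ]))
bar (array([311.76, 172.84], dtype=float32), ((310.9588928222656, 171.89039611816406), (15.449432373046875, 3.745316743850708), 69.44395446777344), array([ 0.5641, -0.1624,  0.123 ]))
bottle 0.95 [ 0.4115 -0.44    0.1   ]
bottle 0.69 [0.7486 0.1464 0.1   ]
shaker 0.92 [0.765  0.1509 0.05  ]
dish 0.61 [ 0.7919 -0.0952  0.03  ]
tongs 0.73 [ 0.6329 -0.3526  0.02  ]
```

```bash
python3 -m jog '[{"twist":-0.11},{"twist":-0.11},{"twist":-0.11},{"twist":-0.11},{"twist":-0.12}]' && python3 -m jog '[{"y":-3.5,"z":1.6},{"y":-3.5,"z":1.6},{"y":-3.5,"z":1.6},{"y":-3.5,"z":1.6},{"y":-3.5,"z":1.6},{"y":-3.5,"z":1.6},{"y":-3.5,"z":1.6}]' && python3 -m jog '[{"y":-3.5,"z":1.6},{"y":-3.5,"z":1.6},{"y":-3.5,"z":1.6},{"y":-3.5,"z":1.6},{"y":-3.5,"z":1.6},{"x":2},{"x":2},{}]'
cat > look.py <<'E'
import sys
from station import *
from h import *
np.set_printoptions(precision=4,suppress=True)
s=sense(); f=grab_frame("wrist"); 
n=sys.argv[1]
import pickle; pickle.dump((f,s),open(n+".pkl","wb"))
im=cv2.resize(f["image"],None,fx=1.5,fy=1.5,interpolation=cv2.INTER_CUBIC)
cv2.imwrite(f"pics/{n}.png",im); print(s["time_s"],s["tcp_pos"],"\n",s["tool_rot"],s["contact_force"],s["width"],f["fx"],f["cx"],f["cy"],"\n",f["T_tool_cam"])
E
python3 look.py w1
```

```text
1.4 [0.2911 0.609  0.4047] 
 [[ 0.      0.4312  0.9023]
 [ 0.      0.9023 -0.4312]
 [-1.      0.      0.    ]] [-0.6103  0.3201  0.5767] 0.9980585579078421 277.2705842358195 258.08818013090746 196.720634305261 
 [[ 0.0002 -0.2975  0.9547  0.0196]
 [ 1.     -0.0004 -0.0003 -0.0006]
 [ 0.0004  0.9547  0.2975 -0.0766]
 [ 0.      0.      0.      1.    ]]invalid input at $[0]: expected keys x, y, z, twist
```

View pics/w1.png

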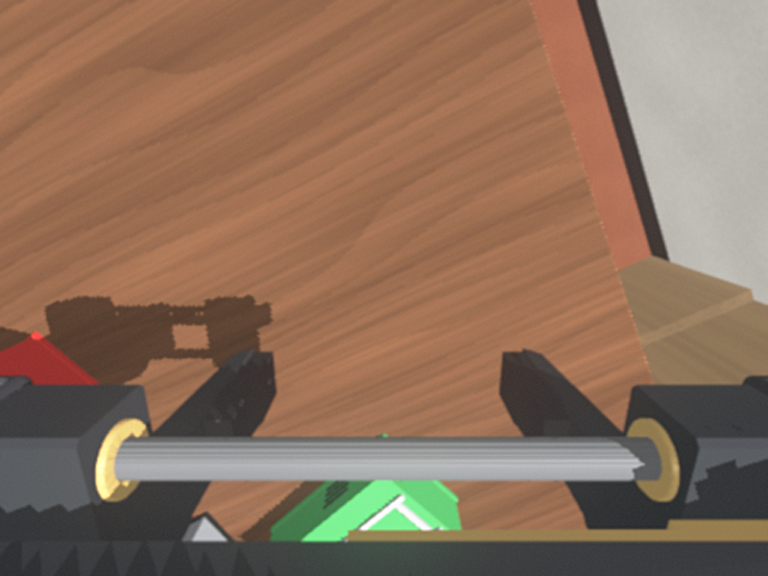

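```bash
python3 -m jog '[{"x":0,"y":0,"z":0,"twist":-0.11},{"x":0,"y":0,"z":0,"twist":-0.11},{"x":0,"y":0,"z":0,"twist":-0.11},{"x":0,"y":0,"z":0,"twist":-0.11},{"x":0,"y":0,"z":0,"twist":-0.12}]' && python3 -m jog '[{"x":0,"y":-3.6,"z":1.8,"twist":0},{"x":0,"y":-3.6,"z":1.8,"twist":0},{"x":0,"y":-3.6,"z":1.8,"twist":0},{"x":0,"y":-3.6,"z":1.8,"twist":0},{"x":0,"y":-3.6,"z":1.8,"twist":0},{"x":0,"y":-3.6,"z":1.8,"twist":0},{"x":0,"y":-3.6,"z":1.8,"twist":0}]' && python3 -m jog '[{"x":0,"y":-3.6,"z":1.8,"twist":0},{"x":0,"y":-3.6,"z":1.8,"twist":0},{"x":0,"y":-3.6,"z":1.8,"twist":0},{"x":0,"y":-3.6,"z":1.8,"twist":0},{"x":0,"y":-3.6,"z":1.8,"twist":0},{"x":3,"y":0,"z":2,"twist":0},{"x":3,"y":0,"z":2,"twist":0},{"x":0,"y":0,"z":0,"twist":0}]'
python3 look.py w2
```

```text
time_s: 1.87
tcp_pos: [0.291, 0.609, 0.4047]
tool_rot: [[0.0, -0.119, 0.993], [-0.0, 0.993, 0.119], [-1.0, -0.0, -0.0]]
contact_force: [-0.6, -0.2, -0.5]
width: 0.998
time_s: 2.45
tcp_pos: [0.4456, 0.3713, 0.405]
tool_rot: [[0.001, -0.114, 0.993], [0.0, 0.993, 0.114], [-1.0, 0.0, 0.001]]
contact_force: [1.0, -0.2, -0.0]
width: 0.999
time_s: 3.12
tcp_pos: [0.5954, 0.2073, 0.3377]
tool_rot: [[-0.008, -0.111, 0.994], [-0.003, 0.994, 0.111], [-1.0, -0.002, -0.008]]
contact_force: [-1.4, -0.1, -1.6]
width: 1.0
3.1167 [0.5954 0.2073 0.3377] 
 [[-0.008  -0.1114  0.9937]
 [-0.0027  0.9938  0.1114]
 [-1.     -0.0018 -0.0083]] [-1.4018 -0.0529 -1.6406] 1.0003280530342264 277.2705842358195 258.08818013090746 196.720634305261 
 [[-0.0002 -0.2975  0.9547  0.0196]
 [ 1.     -0.0005  0.     -0.0008]
 [ 0.0004  0.9547  0.2975 -0.077 ]
 [ 0.      0.      0.      1.    ]]
```

View pics/w2.png

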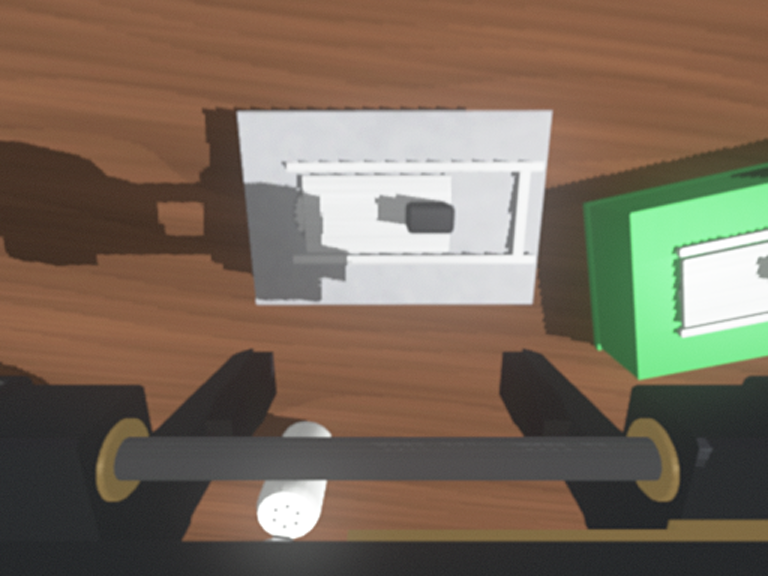

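Clear view of the grey mill, with deck corners at about (237,111), (552,110), (533,304) and (256,304) in the 1.5x picture. The knob top is at about (430,217), and the mill is well aligned with the tool.

```bash
cat > m.py <<'E'
import pickle,sys
from h import *
np.set_printoptions(precision=4,suppress=True)
f,s=pickle.load(open(sys.argv[1]+".pkl","rb")); R,t=wristRt(f,s)
for a in sys.argv[2:]:
    u,v,z=map(float,a.split(",")); print(a,pix2w(f,u/1.5,v/1.5,z,R,t)[:2])
E
python3 m.py w2 237,111,.06 552,110,.06 533,304,.06 256,304,.06 430,217,.091
python3 - <<'E'
import cv2
im=cv2.imread('pics/w2.png')[90:320,220:570]
cv2.imwrite('pics/w2c.png',cv2.resize(im,None,fx=2.2,fy=2.2,interpolation=cv2.INTER_CUBIC))
E
```

```text
237,111,.06 [0.4966 0.1082]
552,110,.06 [0.4761 0.2876]
533,304,.06 [0.5921 0.3016]
256,304,.06 [0.6123 0.1214]
430,217,.091 [0.5408 0.2233]
```

View pics/w2c.png

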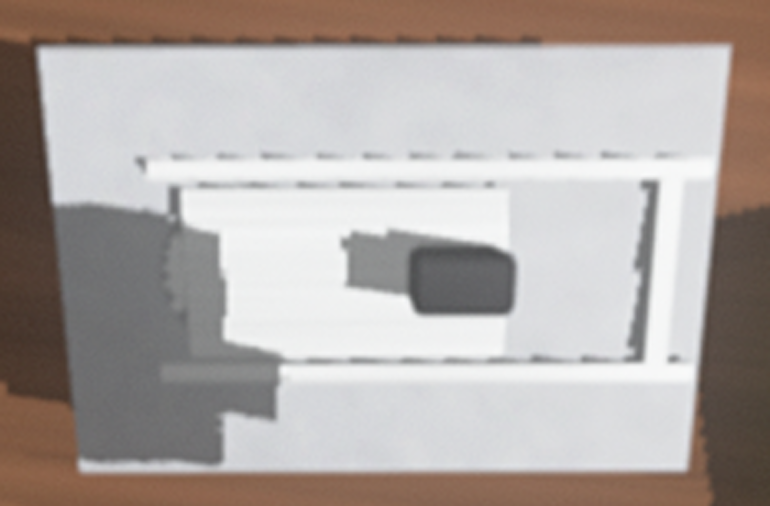

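```bash
python3 -m jog '[{"x":2,"y":0.7,"z":-1.75,"twist":0},{"x":2,"y":0.7,"z":-1.75,"twist":0},{"x":2,"y":0.8,"z":-1.75,"twist":0},{"x":1,"y":0,"z":0,"twist":0},{"x":0,"y":0,"z":0,"twist":0},{"x":0,"y":0,"z":0,"twist":0}]'
python3 look.py w3
```

```text
time_s: 3.67
tcp_pos: [0.5403, 0.2253, 0.276]
tool_rot: [[0.002, -0.115, 0.993], [0.0, 0.993, 0.115], [-1.0, 0.0, 0.002]]
contact_force: [0.9, 0.5, 0.5]
width: 1.0
3.6667 [0.5403 0.2253 0.276 ] 
 [[ 0.0017 -0.115   0.9934]
 [ 0.0003  0.9934  0.115 ]
 [-1.      0.0002  0.0017]] [0.8876 0.4857 0.4737] 1.0002142001976462 277.2705842358195 258.08818013090746 196.720634305261 
 [[-0.0002 -0.2975  0.9547  0.0196]
 [ 1.     -0.0005  0.     -0.0008]
 [ 0.0004  0.9547  0.2975 -0.077 ]
 [ 0.      0.      0.      1.    ]]
```

View pics/w3.png

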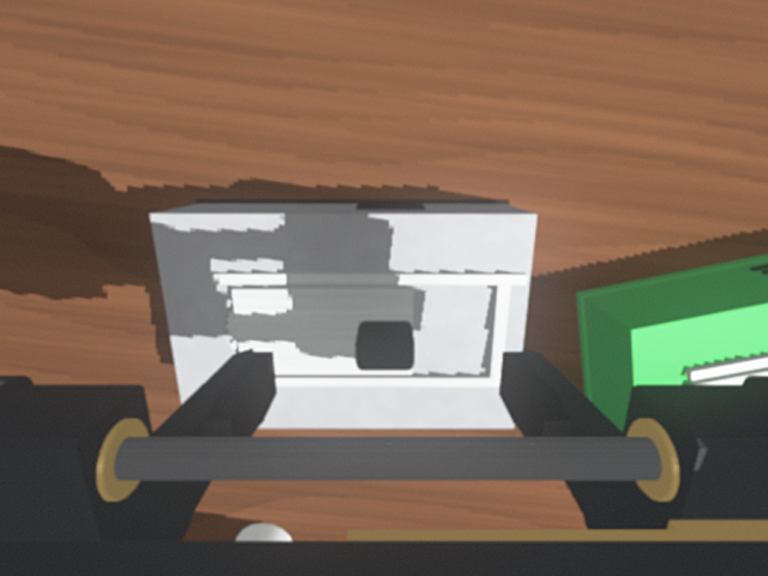

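```bash
python3 m.py w3 385,345,.091; python3 -m jog '[{"x":1.5,"y":-0.1,"z":0,"twist":0},{"x":1.5,"y":0,"z":0,"twist":0},{"x":0.8,"y":0,"z":0,"twist":0},{"x":0,"y":0,"z":0,"twist":0},{"x":0,"y":0,"z":0,"twist":0}]' && python3 -m jog '[{"x":0,"y":0,"z":0,"twist":0},{"x":0,"y":0,"z":0,"twist":0},{"x":0,"y":0,"z":0,"twist":0},{"x":0,"y":0,"z":0,"twist":0},{"x":0,"y":0,"z":0,"twist":0},{"x":0,"y":0,"z":0,"twist":0}]' -1 8
```

```text
385,345,.091 [0.538  0.2233]
time_s: 4.13
tcp_pos: [0.5408, 0.2239, 0.2374]
tool_rot: [[0.001, -0.114, 0.994], [0.0, 0.994, 0.114], [-1.0, 0.0, 0.001]]
contact_force: [-0.6, -0.7, 0.9]
width: 0.996
time_s: 4.63
tcp_pos: [0.5401, 0.2239, 0.2369]
tool_rot: [[0.0, -0.114, 0.993], [0.0, 0.993, 0.114], [-1.0, 0.0, 0.0]]
contact_force: [-0.1, 0.1, -0.2]
width: 0.569
```

```bash
python3 -m jog '[{"x":0,"y":0,"z":0,"twist":0},{"x":0,"y":0,"z":0,"twist":0},{"x":0,"y":0,"z":0,"twist":0},{"x":0,"y":0,"z":0,"twist":0},{"x":0,"y":0,"z":0,"twist":0}]'  && python3 -m jog '[{"x":0,"y":0.7,"z":0,"twist":0},{"x":0,"y":0.7,"z":0,"twist":0},{"x":0,"y":0.7,"z":0,"twist":0},{"x":0,"y":0.7,"z":0,"twist":0},{"x":0,"y":0.7,"z":0,"twist":0},{"x":0,"y":0,"z":0,"twist":0},{"x":0,"y":0,"z":0,"twist":0}]'
```

```text
time_s: 5.05
tcp_pos: [0.54, 0.2239, 0.2366]
tool_rot: [[-0.0, -0.114, 0.993], [-0.0, 0.993, 0.114], [-1.0, -0.0, -0.0]]
contact_force: [0.1, 0.3, -0.0]
width: 0.296
time_s: 5.63
tcp_pos: [0.5358, 0.26, 0.2367]
tool_rot: [[-0.0, -0.115, 0.993], [0.001, 0.993, 0.115], [-1.0, 0.001, 0.0]]
contact_force: [-0.5, 1.7, -0.4]
width: 0.288
```

```bash
python3 -m jog '[{"x":0,"y":0.3,"z":0,"twist":0},{"x":0,"y":0.2,"z":0,"twist":0},{"x":0,"y":0,"z":0,"twist":0},{"x":0,"y":0,"z":0,"twist":0}]'; python3 -m jog '[{"x":0,"y":0.2,"z":0,"twist":0},{"x":0,"y":0,"z":0,"twist":0},{"x":0,"y":0,"z":0,"twist":0}]'
```

```text
time_s: 5.97
tcp_pos: [0.5356, 0.2627, 0.2366]
tool_rot: [[-0.0, -0.114, 0.993], [-0.002, 0.993, 0.114], [-1.0, -0.002, -0.0]]
contact_force: [0.6, -4.0, 0.4]
width: 0.29
time_s: 6.22
tcp_pos: [0.5356, 0.2633, 0.2365]
tool_rot: [[-0.0, -0.115, 0.993], [-0.005, 0.993, 0.115], [-1.0, -0.005, -0.001]]
contact_force: [1.8, -11.3, 2.1]
width: 0.29
```

```bash
python3 -m jog '[{"x":0,"y":-0.4,"z":0,"twist":0},{"x":0,"y":0,"z":0,"twist":0},{"x":0,"y":0,"z":0,"twist":0},{"x":-0.5,"y":0,"z":0,"twist":0},{"x":-2.5,"y":0,"z":0,"twist":0},{"x":-2.5,"y":0,"z":0,"twist":0},{"x":-2,"y":-2,"z":0,"twist":0}]' 1 && python3 -m jog '[{"x":0,"y":-3,"z":2,"twist":0},{"x":0,"y":-3,"z":2,"twist":0},{"x":0,"y":-2,"z":1.5,"twist":0},{"x":0,"y":0,"z":0,"twist":0},{"x":0,"y":0,"z":0,"twist":0},{"x":0,"y":0,"z":0,"twist":0}]'
python3 look.py w4
```

```text
time_s: 6.8
tcp_pos: [0.538, 0.2442, 0.3137]
tool_rot: [[0.001, -0.116, 0.993], [0.002, 0.993, 0.116], [-1.0, 0.002, 0.002]]
contact_force: [0.2, 0.9, 1.0]
width: 0.801
time_s: 7.3
tcp_pos: [0.6014, 0.169, 0.3117]
tool_rot: [[-0.001, -0.114, 0.994], [0.001, 0.994, 0.114], [-1.0, 0.001, -0.001]]
contact_force: [-1.1, -0.6, -0.9]
width: 1.0
7.3 [0.6014 0.169  0.3117] 
 [[-0.0007 -0.1136  0.9935]
 [ 0.0006  0.9935  0.1136]
 [-1.      0.0006 -0.0007]] [-1.114  -0.6338 -0.864 ] 1.000229078251478 277.2705842358195 258.08818013090746 196.720634305261 
 [[-0.0002 -0.2975  0.9547  0.0196]
 [ 1.     -0.0005  0.     -0.0008]
 [ 0.0004  0.9547  0.2975 -0.077 ]
 [ 0.      0.      0.      1.    ]]
```

View pics/w4.png

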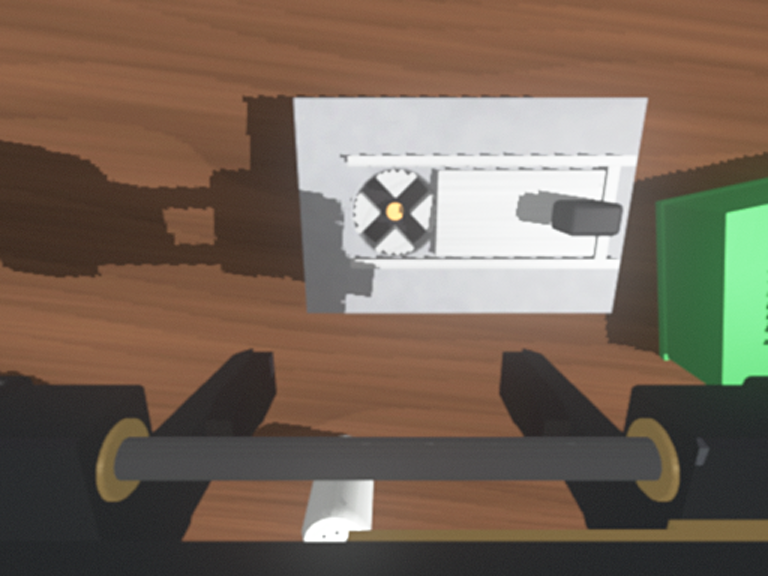

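The shutter is open and the hub is at about (394,211). Its slots are turned by roughly 45°. I'll rectify the deck plane to measure it.

```bash
cat > rect.py <<'E'
import sys,pickle
from h import *
n,cx,cy,z,half,out=sys.argv[1],*map(float,sys.argv[2:6]),sys.argv[6]
f,s=pickle.load(open(n+".pkl","rb")); R,t=wristRt(f,s)
N=600; k=N/2/half
W=[(cx-half,cy-half),(cx+half,cy-half),(cx+half,cy+half),(cx-half,cy+half)]
src=np.float32([w2pix(f,(a,b,z),R,t) for a,b in W])
dst=np.float32([((a-cx+half)*k,(cy+half-b)*k) for a,b in W])  # x right, y up
im=cv2.warpPerspective(f["image"],cv2.getPerspectiveTransform(src,dst),(N,N),flags=cv2.INTER_CUBIC)
cv2.imwrite("pics/"+out+".png",im)
E
python3 rect.py w4 0.5486 0.1669 0.06 0.03 r4
python3 m.py w4 394,211,.05 294,97,.06 647,98,.06 611,313,.06 307,313,.06
```

```text
394,211,.05 [0.5491 0.1663]
294,97,.06 [0.4971 0.1087]
647,98,.06 [0.4772 0.2875]
611,313,.06 [0.5927 0.3009]
307,313,.06 [0.6131 0.1219]
```

View pics/r4.png

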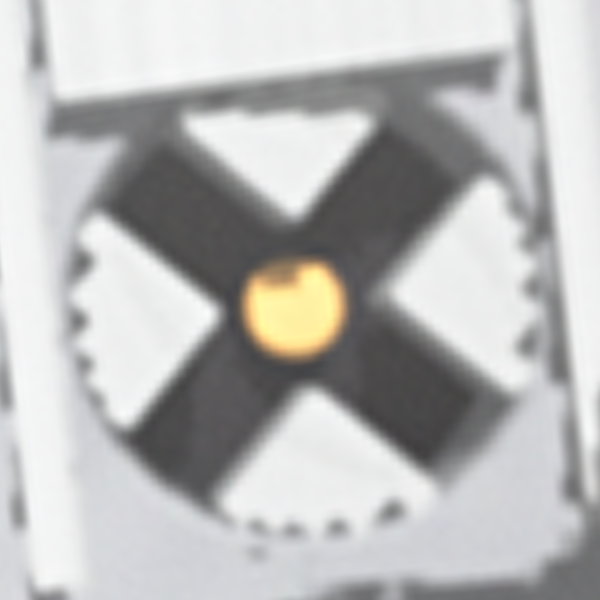

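```bash
python3 -m jog '[{"x":-0.5,"y":0,"z":0,"twist":-0.11},{"x":-0.5,"y":0,"z":0,"twist":-0.11},{"x":0,"y":0,"z":0,"twist":0}]' && python3 -m jog '[{"x":-0.2,"y":-3.75,"z":-1.15,"twist":0},{"x":-0.2,"y":-3.75,"z":-1.15,"twist":0},{"x":-0.2,"y":-3.75,"z":-1.15,"twist":0},{"x":-0.2,"y":-3.75,"z":-1.15,"twist":0},{"x":-0.2,"y":-3.75,"z":-1.15,"twist":0},{"x":-0.2,"y":-3.75,"z":-1.15,"twist":0},{"x":-0.2,"y":-3.75,"z":-1.15,"twist":0},{"x":-0.2,"y":-3.75,"z":-1.15,"twist":0}]' && python3 -m jog '[{"x":0,"y":0,"z":0,"twist":0},{"x":0,"y":0,"z":0,"twist":0},{"x":0,"y":0,"z":0,"twist":0},{"x":0,"y":0,"z":0,"twist":0}]'
python3 look.py w5
```

```text
time_s: 7.6
tcp_pos: [0.6013, 0.1699, 0.3227]
tool_rot: [[0.001, -0.332, 0.943], [0.001, 0.943, 0.332], [-1.0, 0.0, 0.001]]
contact_force: [0.6, 0.9, -0.5]
width: 0.999
time_s: 8.27
tcp_pos: [0.6128, -0.1456, 0.3377]
tool_rot: [[-0.0, -0.326, 0.945], [0.0, 0.945, 0.326], [-1.0, 0.0, 0.0]]
contact_force: [0.4, 0.1, -0.0]
width: 1.002
time_s: 8.6
tcp_pos: [0.6131, -0.1434, 0.3373]
tool_rot: [[-0.001, -0.328, 0.945], [0.001, 0.945, 0.328], [-1.0, 0.001, -0.0]]
contact_force: [-0.1, 0.4, -0.9]
width: 0.999
8.6 [ 0.6131 -0.1434  0.3373] 
 [[-0.0007 -0.3284  0.9445]
 [ 0.0008  0.9445  0.3284]
 [-1.      0.001  -0.0004]] [-0.0824  0.3721 -0.8525] 0.9990421553387643 277.2705842358195 258.08818013090746 196.720634305261 
 [[-0.0003 -0.2975  0.9547  0.0196]
 [ 1.     -0.0005  0.0002 -0.0009]
 [ 0.0004  0.9547  0.2975 -0.0772]
 [ 0.      0.      0.      1.    ]]
```

View pics/w5.png

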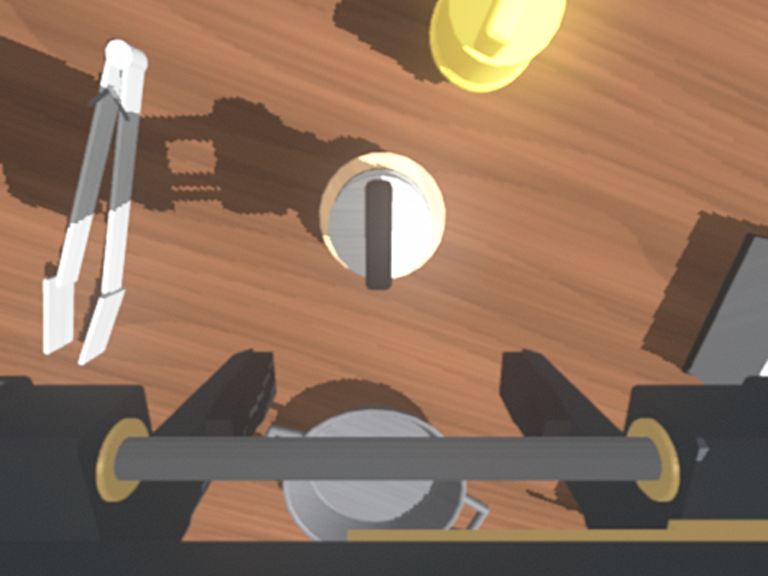

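The bar is at (378,235) and already lines up with the tool. I'll rectify at the bar-top height.

```bash
python3 rect.py w5 0.564 -0.162 0.123 0.05 r5
python3 m.py w5 378,235,.123
```

```text
378,235,.123 [ 0.5711 -0.1631]
```

View pics/r5.png

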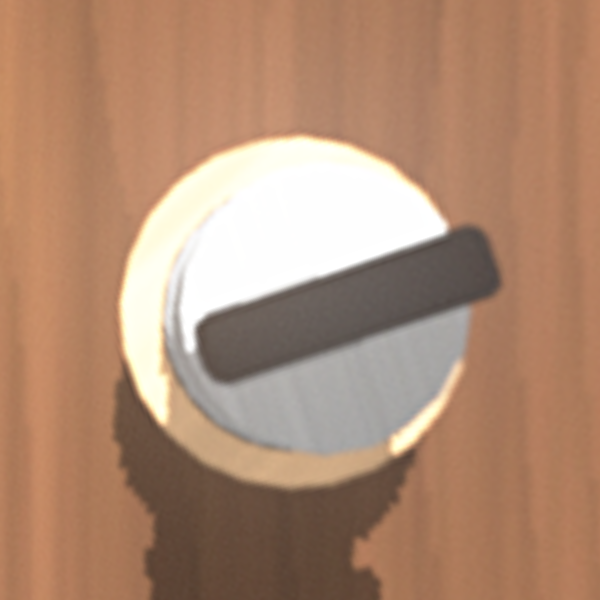

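```bash
python3 -m jog '[{"x":0.5,"y":-0.2,"z":-2.2,"twist":0},{"x":1.5,"y":-0.28,"z":-2.32,"twist":0.01},{"x":2,"y":0,"z":0,"twist":0},{"x":1.5,"y":0,"z":0,"twist":0},{"x":1.0,"y":0,"z":0,"twist":0},{"x":0,"y":0,"z":0,"twist":0},{"x":0,"y":0,"z":0,"twist":0}]'
python3 look.py w6
```

```text
time_s: 9.23
tcp_pos: [0.5722, -0.1633, 0.2723]
tool_rot: [[-0.001, -0.32, 0.947], [0.0, 0.947, 0.32], [-1.0, 0.001, -0.001]]
contact_force: [0.3, -0.6, 0.3]
width: 1.0
9.2333 [ 0.5722 -0.1633  0.2723] 
 [[-0.0011 -0.3198  0.9475]
 [ 0.0004  0.9475  0.3198]
 [-1.      0.0008 -0.0009]] [ 0.2879 -0.6099  0.3121] 0.9997308563495854 277.2705842358195 258.08818013090746 196.720634305261 
 [[-0.0003 -0.2975  0.9547  0.0196]
 [ 1.     -0.0005  0.0002 -0.0009]
 [ 0.0004  0.9547  0.2975 -0.0772]
 [ 0.      0.      0.      1.    ]]
```

View pics/w6.png

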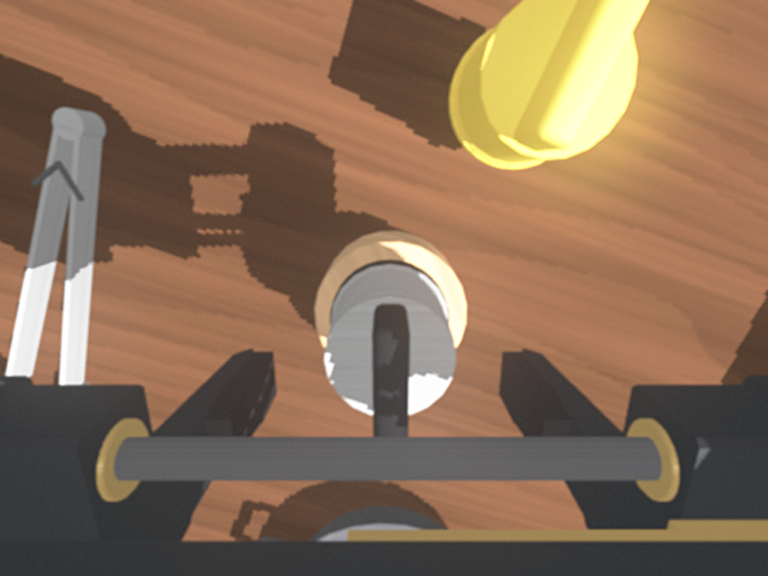

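```bash
python3 -m jog '[{"x":0.95,"y":0,"z":0,"twist":0},{"x":0,"y":0,"z":0,"twist":0},{"x":0,"y":0,"z":0,"twist":0},{"x":0,"y":0,"z":0,"twist":0}]' && python3 -m jog '[{"x":0,"y":0,"z":0,"twist":0},{"x":0,"y":0,"z":0,"twist":0},{"x":0,"y":0,"z":0,"twist":0},{"x":0,"y":0,"z":0,"twist":0},{"x":0,"y":0,"z":0,"twist":0},{"x":0,"y":0,"z":0,"twist":0},{"x":0,"y":0,"z":0,"twist":0},{"x":0,"y":0,"z":0,"twist":0}]' -1 40 && python3 -m jog '[{"x":0,"y":0,"z":0,"twist":0},{"x":0,"y":0,"z":0,"twist":0},{"x":0,"y":0,"z":0,"twist":0},{"x":0,"y":0,"z":0,"twist":0},{"x":0,"y":0,"z":0,"twist":0},{"x":0,"y":0,"z":0,"twist":0},{"x":0,"y":0,"z":0,"twist":0},{"x":0,"y":0,"z":0,"twist":0}]'
```

```text
time_s: 9.62
tcp_pos: [0.5723, -0.1644, 0.2634]
tool_rot: [[0.0, -0.319, 0.948], [-0.0, 0.948, 0.319], [-1.0, -0.0, 0.0]]
contact_force: [-0.5, -0.5, 0.3]
width: 1.0
time_s: 10.28
tcp_pos: [0.5721, -0.1644, 0.2632]
tool_rot: [[-0.0, -0.319, 0.948], [-0.0, 0.948, 0.319], [-1.0, 0.0, -0.0]]
contact_force: [0.8, 0.2, -0.2]
width: 0.423
time_s: 10.95
tcp_pos: [0.572, -0.1643, 0.2629]
tool_rot: [[-0.001, -0.319, 0.948], [0.0, 0.948, 0.319], [-1.0, 0.0, -0.001]]
contact_force: [-0.7, -0.2, -2.1]
width: 0.142
```

```bash
python3 -m jog '[{"x":-0.5,"y":0,"z":0,"twist":0},{"x":-1.5,"y":0,"z":0,"twist":0},{"x":-2.5,"y":0,"z":0,"twist":0},{"x":-2.5,"y":0,"z":0,"twist":0},{"x":-2.5,"y":0,"z":0,"twist":0},{"x":0,"y":0,"z":0,"twist":0},{"x":0,"y":0,"z":0,"twist":0}]'
python3 look.py w7
```

```text
time_s: 11.53
tcp_pos: [0.5727, -0.1646, 0.36]
tool_rot: [[0.004, -0.319, 0.948], [-0.001, 0.948, 0.319], [-1.0, -0.003, 0.003]]
contact_force: [0.9, 0.0, -2.9]
width: 0.146
11.5333 [ 0.5727 -0.1646  0.36  ] 
 [[ 0.0041 -0.3185  0.9479]
 [-0.0015  0.9479  0.3186]
 [-1.     -0.0027  0.0034]] [ 0.927   0.0256 -2.9199] 0.14608192248715252 277.2705842358195 258.08818013090746 196.720634305261 
 [[-0.0003 -0.2975  0.9547  0.0196]
 [ 1.     -0.0005  0.0002 -0.0009]
 [ 0.0004  0.9547  0.2975 -0.0772]
 [ 0.      0.      0.      1.    ]]
```

View pics/w7.png

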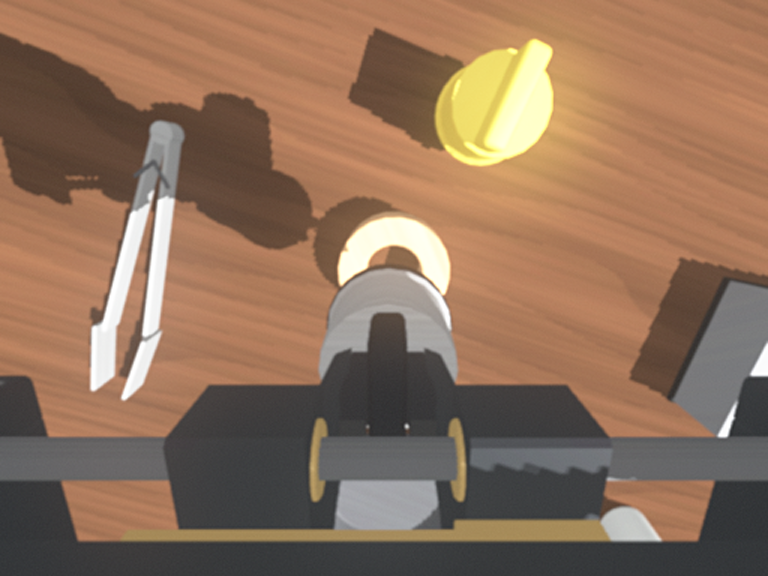

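```bash
python3 - <<'E'
import pickle
from h import *
for n,v,h in (("w7",314,.140),):
    f,s=pickle.load(open(n+".pkl","rb")); T=np.array(f["T_tool_cam"])
    for u,v in ((388,312),(388,315),(388,318),(370,330),(406,330)):
        d=T[:3,:3]@[(u/1.5-f["cx"])/f["fx"],(v/1.5-f["cy"])/f["fy"],1];o=T[:3,3]
        print(u,v,o+d*(h-o[0])/d[0])
E
python3 m.py w5 320,215,.038 446,215,.038 383,152,.038
python3 - <<'E'
import cv2
im=cv2.imread('pics/w7.png')[200:400,290:490]
cv2.imwrite('pics/w7c.png',cv2.resize(im,None,fx=3,fy=3,interpolation=cv2.INTER_CUBIC))
E
```

```text
388 312 [ 0.14       -0.00057761 -0.0342012 ]
388 315 [ 0.14       -0.00057744 -0.03322118]
388 318 [ 0.14       -0.00057726 -0.03223668]
370 330 [ 0.14       -0.00618311 -0.02825643]
406 330 [ 0.14        0.00503016 -0.02825005]
320,215,.038 [ 0.5845 -0.201 ]
446,215,.038 [ 0.5571 -0.1219]
383,152,.038 [ 0.5333 -0.1744]
```

View pics/w7c.png

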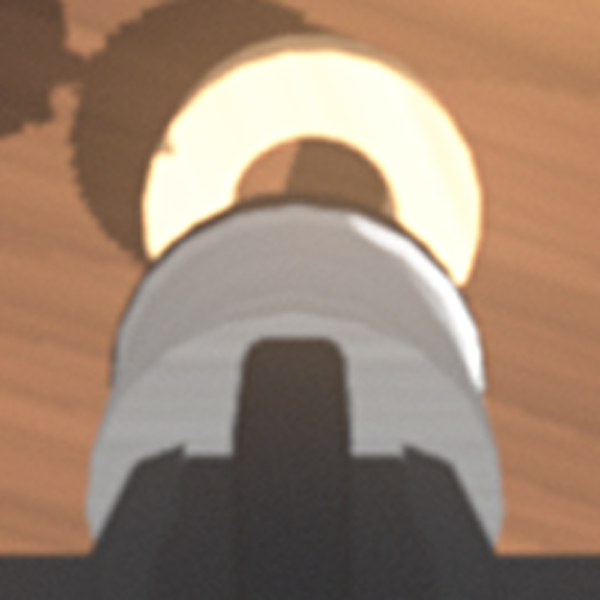

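```bash
python3 - <<'E'
import pickle
from h import *
f,s=pickle.load(open("w7.pkl","rb")); T=np.array(f["T_tool_cam"]);o=T[:3,3]
def tp(u,v,h):
    d=T[:3,:3]@[(u/1.5-f["cx"])/f["fx"],(v/1.5-f["cy"])/f["fy"],1]
    return o+d*(h-o[0])/d[0]
print("bar foot",tp(388,313,.170), tp(388,313,.168))
# cup top rim front (r=31.5?) v=200+313/3
print("rim",tp(388,304,.170)); print("left/right widest",tp(290+90/3,200+500/3,.17),tp(290+500/3,200+500/3,.17))
g=cv2.cvtColor(f["image"],cv2.COLOR_BGR2GRAY); print(g[200:245,258])
E
sed -n 1,3p /dev/null; python3 rect.py w5 0.571 -0.161 0.038 0.06 r5s
```

```text
bar foot [ 0.17       -0.00050654 -0.02308894] [ 0.168      -0.00051128 -0.02380801]
rim [ 0.17       -0.00050719 -0.02673359]
left/right widest [ 0.17       -0.02772525 -0.00029417] [ 0.17        0.02699027 -0.00026123]
[157 154 160 173 173 172 170 161 117  80  75  76  77  76  76  73  72  72
  71  72  72  71  68  70  68  69  66  66  63  66  65  65  65  64  61  65
  60  62  62  63  61  62  60  62  60]
```

View pics/r5s.png

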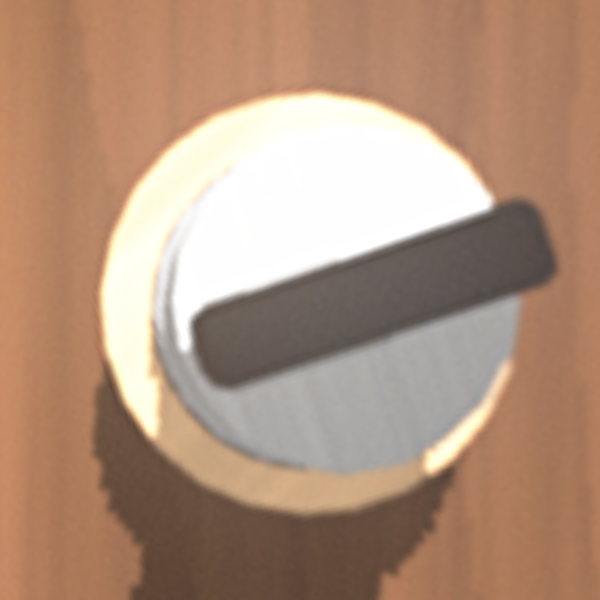

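```bash
python3 -m jog '[{"x":0,"y":1.5,"z":0.4,"twist":0},{"x":0,"y":3,"z":0.8,"twist":0},{"x":0,"y":3.5,"z":0.9,"twist":0},{"x":0,"y":3.5,"z":0.9,"twist":0},{"x":0,"y":3.5,"z":0.9,"twist":0},{"x":0,"y":3.5,"z":0.9,"twist":0},{"x":0,"y":3.5,"z":0.9,"twist":0},{"x":0,"y":3.5,"z":0.9,"twist":0}]' && python3 -m jog '[{"x":0,"y":3.5,"z":0.9,"twist":0},{"x":0,"y":2,"z":0.5,"twist":0},{"x":0,"y":0.6,"z":0.1,"twist":-0.1},{"x":0,"y":0,"z":0,"twist":-0.11},{"x":0,"y":0,"z":0,"twist":-0.12},{"x":0,"y":0,"z":0,"twist":-0.11},{"x":0,"y":0,"z":0,"twist":-0.11}]' && python3 -m jog '[{"x":0,"y":0,"z":0,"twist":0},{"x":0,"y":0,"z":0,"twist":0},{"x":0,"y":0,"z":0,"twist":0},{"x":0,"y":0,"z":0,"twist":0}]'
python3 look.py w8
```

```text
time_s: 12.25
tcp_pos: [0.5517, 0.1006, 0.3555]
tool_rot: [[-0.005, -0.319, 0.948], [-0.0, 0.948, 0.319], [-1.0, 0.001, -0.004]]
contact_force: [0.5, -1.1, -3.1]
width: 0.142
time_s: 12.83
tcp_pos: [0.5468, 0.1617, 0.3552]
tool_rot: [[-0.005, -0.771, 0.637], [-0.001, 0.637, 0.771], [-1.0, 0.003, -0.004]]
contact_force: [-1.2, 0.0, -2.5]
width: 0.142
time_s: 13.17
tcp_pos: [0.5479, 0.1611, 0.3574]
tool_rot: [[-0.001, -0.766, 0.643], [-0.0, 0.643, 0.766], [-1.0, 0.001, -0.001]]
contact_force: [0.3, -0.1, -2.4]
width: 0.148
13.1667 [0.5479 0.1611 0.3574] 
 [[-0.0014 -0.7659  0.643 ]
 [-0.0003  0.643   0.7659]
 [-1.      0.0009 -0.0011]] [ 0.2594 -0.0941 -2.4023] 0.1484789914631359 277.2705842358195 258.08818013090746 196.720634305261 
 [[-0.0006 -0.2978  0.9546  0.0196]
 [ 1.     -0.0006  0.0004 -0.0008]
 [ 0.0004  0.9546  0.2978 -0.0776]
 [ 0.      0.      0.      1.    ]]
```

View pics/w8.png

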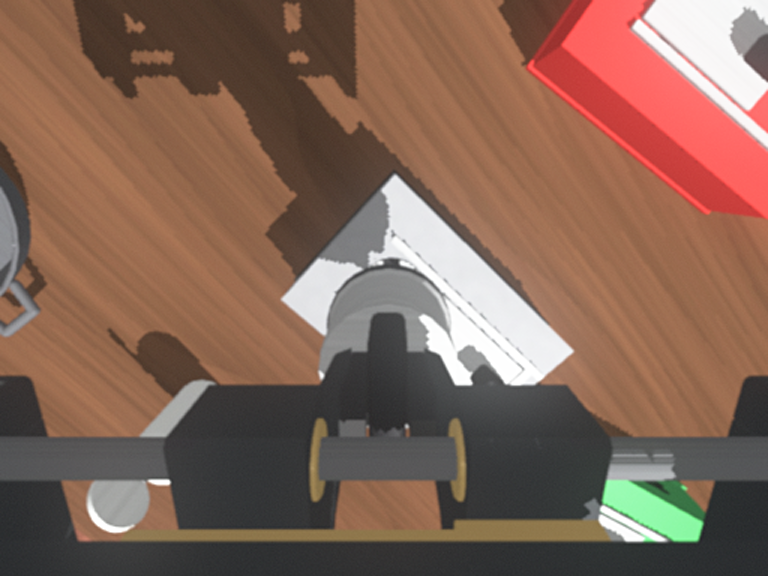

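```bash
python3 -m jog '[{"x":1,"y":0.3,"z":0.35,"twist":0},{"x":1.5,"y":0,"z":0,"twist":0},{"x":1,"y":0,"z":0,"twist":0},{"x":0,"y":0,"z":0,"twist":0},{"x":0,"y":0,"z":0,"twist":0},{"x":0,"y":0,"z":0,"twist":0}]'
python3 look.py w9
python3 - <<'E'
from station import *
from h import *
im=cv2.imread('pics/w9.png')[180:400,270:570]
cv2.imwrite('pics/w9c.png',cv2.resize(im,None,fx=2.6,fy=2.6,interpolation=cv2.INTER_CUBIC))
f=grab_frame("scene"); u,v=w2pix(f,(.549,.167,.09)); print(u,v)
u,v=int(u),int(v); cv2.imwrite('pics/s9c.png',cv2.resize(f["image"][v-45:v+45,u-60:u+60],None,fx=6,fy=6,interpolation=cv2.INTER_CUBIC))
E
```

```text
time_s: 13.72
tcp_pos: [0.5484, 0.1656, 0.3233]
tool_rot: [[0.0, -0.767, 0.642], [0.0, 0.642, 0.767], [-1.0, -0.0, 0.0]]
contact_force: [1.0, -0.3, -2.7]
width: 0.143
13.7167 [0.5484 0.1656 0.3233] 
 [[ 0.0001 -0.7669  0.6418]
 [ 0.      0.6418  0.7669]
 [-1.     -0.      0.0001]] [ 1.     -0.2551 -2.6658] 0.14289456956843677 277.2705842358195 258.08818013090746 196.720634305261 
 [[-0.0006 -0.2978  0.9546  0.0196]
 [ 1.     -0.0006  0.0004 -0.0008]
 [ 0.0004  0.9546  0.2978 -0.0776]
 [ 0.      0.      0.      1.    ]]
318.46804342744826 195.95230314063582
```

View pics/w9c.png

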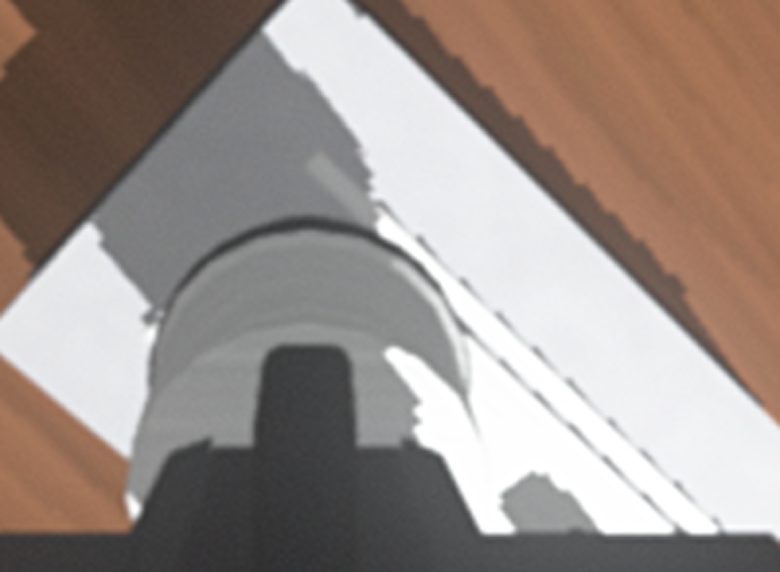

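View pics/s9c.png

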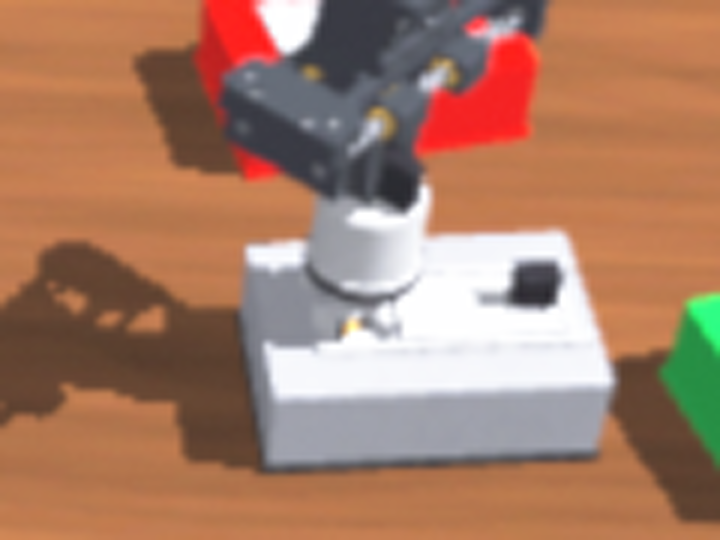

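The cup is upright above the socket, and the shutter stays open. Now I'll descend, watching the force.

```bash
python3 -m jog '[{"x":0.4,"y":0,"z":0,"twist":0},{"x":0.3,"y":0,"z":0,"twist":0},{"x":0.2,"y":0,"z":0,"twist":0},{"x":0,"y":0,"z":0,"twist":0},{"x":0,"y":0,"z":0,"twist":0}]'
```

```text
time_s: 14.23
tcp_pos: [0.5481, 0.1655, 0.3139]
tool_rot: [[-0.001, -0.767, 0.642], [-0.0, 0.642, 0.767], [-1.0, 0.0, -0.0]]
contact_force: [-0.3, -0.5, -2.1]
width: 0.142
```

```bash
python3 -m jog '[{"x":0.3,"y":0,"z":0,"twist":0},{"x":0.3,"y":0,"z":0,"twist":0},{"x":0,"y":0,"z":0,"twist":0},{"x":0,"y":0,"z":0,"twist":0}]'
```

```text
time_s: 14.57
tcp_pos: [0.548, 0.1656, 0.3078]
tool_rot: [[-0.001, -0.767, 0.642], [-0.0, 0.642, 0.767], [-1.0, 0.0, -0.001]]
contact_force: [-0.9, -0.1, -3.0]
width: 0.146
```

```bash
python3 -m jog '[{"x":0.3,"y":0,"z":0,"twist":0},{"x":0.2,"y":0,"z":0,"twist":0},{"x":0,"y":0,"z":0,"twist":0},{"x":0,"y":0,"z":0,"twist":0}]'; python3 -m jog '[{"x":0.2,"y":0,"z":0,"twist":0},{"x":0.2,"y":0,"z":0,"twist":0},{"x":0,"y":0,"z":0,"twist":0},{"x":0,"y":0,"z":0,"twist":0},{"x":0,"y":0,"z":0,"twist":0}]'
```

```text
time_s: 14.9
tcp_pos: [0.5486, 0.1657, 0.3041]
tool_rot: [[0.001, -0.767, 0.642], [0.0, 0.642, 0.767], [-1.0, -0.001, 0.001]]
contact_force: [-0.3, 0.1, 3.0]
width: 0.145
time_s: 15.32
tcp_pos: [0.5486, 0.1657, 0.3]
tool_rot: [[0.001, -0.767, 0.642], [0.0, 0.642, 0.767], [-1.0, -0.001, 0.001]]
contact_force: [-0.4, -0.2, 6.0]
width: 0.147
```

```bash
python3 -m jog '[{"x":0.1,"y":0,"z":0,"twist":0},{"x":0.1,"y":0,"z":0,"twist":0},{"x":0,"y":0,"z":0,"twist":0},{"x":0,"y":0,"z":0,"twist":0}]'; python3 -m jog '[{"x":0.1,"y":0,"z":0,"twist":0},{"x":0,"y":0,"z":0,"twist":0},{"x":0,"y":0,"z":0,"twist":0}]'
```

```text
time_s: 15.65
tcp_pos: [0.5487, 0.1657, 0.2985]
tool_rot: [[0.002, -0.767, 0.642], [0.001, 0.642, 0.767], [-1.0, -0.001, 0.002]]
contact_force: [-1.2, -0.3, 8.6]
width: 0.142
time_s: 15.9
tcp_pos: [0.5489, 0.1658, 0.2985]
tool_rot: [[0.002, -0.767, 0.642], [0.001, 0.642, 0.767], [-1.0, -0.001, 0.002]]
contact_force: [-2.9, -0.9, 12.2]
width: 0.145
```

```bash
python3 -m jog '[{"x":0.1,"y":0,"z":0,"twist":0},{"x":0,"y":0,"z":0,"twist":0},{"x":0,"y":0,"z":0,"twist":0},{"x":0,"y":0,"z":0,"twist":0},{"x":0,"y":0,"z":0,"twist":0},{"x":0,"y":0,"z":0,"twist":0}]'
python3 - <<'E'
from station import *
from h import *
f=grab_frame("scene"); u,v=318,196; cv2.imwrite('pics/s10.png',cv2.resize(f["image"][v-45:v+45,u-60:u+60],None,fx=6,fy=6,interpolation=cv2.INTER_CUBIC))
f=grab_frame("wrist"); cv2.imwrite('pics/w10.png',f["image"]); s=sense(); print(s["contact_force"],s["joint_vel"].round(2),s["tcp_pos"])
E
```

```text
time_s: 16.4
tcp_pos: [0.5491, 0.1659, 0.2985]
tool_rot: [[0.003, -0.767, 0.642], [0.001, 0.642, 0.767], [-1.0, -0.002, 0.003]]
contact_force: [-4.5, 0.0, 17.1]
width: 0.146
[-3.88824446 -1.0121152  16.7378435 ] [-0.08  0.    0.01  0.05  0.05  0.09] [0.54904231 0.16592167 0.29849   ]
```

View pics/s10.png

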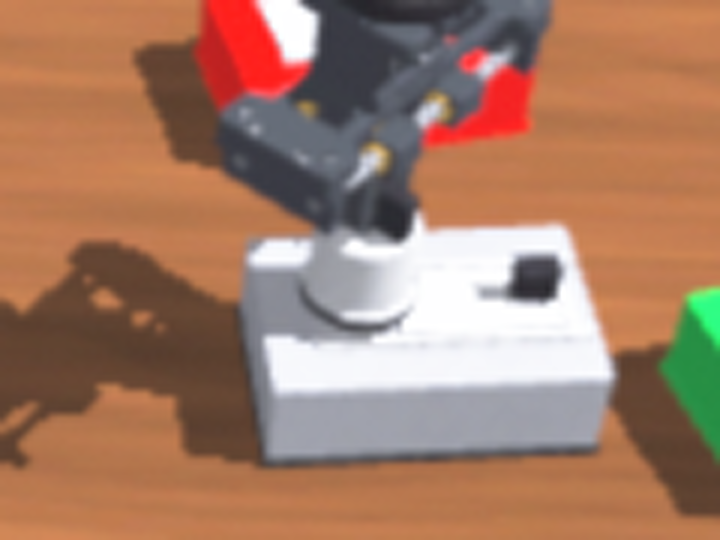

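View pics/w10.png

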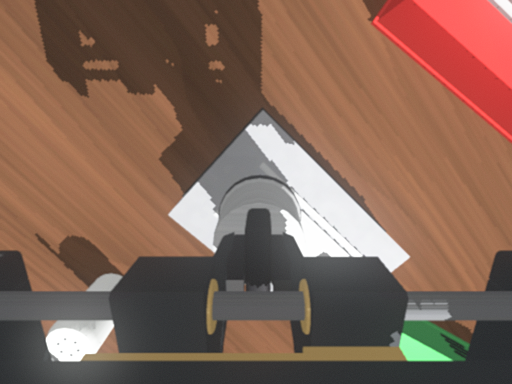

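The cup is upright and seated in the socket, with the shutter open. The TCP stopped 0.4 mm from the height I calculated for fully home, with a steady 17 N push.

```bash
python3 -c "
from station import *
print(hand_in()); s=sense(); print(s['time_s'],s['tcp_pos'],s['contact_force'],s['width'])"
```

```text
the job is handed in; nothing more can be done
None
the job is handed in; nothing more can be done
```

I opened the grey mill's shutter to its end stop and seated the cup in the drive socket. I handed the job in with the gripper still holding the bar and pressing the cup down. No verdict was reported.

**Shutter:** it started about 7 mm open. I slid it about 39 mm by the knob until the arm met the end stop at about 11 N, and the knob still looked open in the last pictures.

**Cup:** I gripped the bar at 40 N, lifted the cup about 97 mm and turned it about 31° to match the slots, which I had measured at 50° in the world frame. It went in without contact until it reached the spring pin.

**Last checks, just before handing in (about 16.5 s):**
- **Depth:** the arm stopped hard at TCP z = 0.2985 m, against the 0.2989 m I calculated for fully home.
- **Push and grip:** the push was a steady 17 N (the pin needs about 9.5 N) and the jaws were closed on the bar. The arm was still, with about 4 N of sideways force.
- **Upright:** the tool was within about 0.2° of vertical, and the cup looked upright in the scene picture.

**What I could not check directly:** the pin's travel and how well the cup is centred, because the cup hid the socket. I also did not re-measure the bystanders at the end, but no move came close to them. A state reading requested after handing in was refused.

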